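Unpack the mounted specimens, polished face up

TASK

Swing the hasp off the catch, open the storage case fully, and take every specimen mount that is there out of its foam pocket: each lies flush, and tips up when its end over the finger scoop is pressed down, so that the raised end can be gripped. Turn each mount over and lay it polished face up, flat and wholly on the felt mat of the specimen board, none on top of another. When all are on the mat, shut the lid and swing the hasp back up over the catch, leaving the bottle, the keypad and the tissue box where they are.

Things in the scene. Friction and masses are not known exactly. Their poses are not given: they have to be found in the camera images.
- case: aluminium storage case, fixed to the bench, 100 (x) x 236 (y) x 46 mm high without the lid; origin at the centre of its underside, x points from the front (hasp side) to the lid hinge. Inside, firm blue-grey foam, its top 44 mm up, 2 mm below the rim, with four pockets side by side at y = -81, -27, 27 and 81 mm, each for one mount.
- pocket1 (a point): pocket at y = -81 mm: point level with the foam top, above the edge (case x = 0) where the ledge ends and the finger scoop begins. The ledge, 14 mm below the foam top, carries the mount from x = 0 to 35.5 mm, 33 mm wide. The scoop, 36 mm below the foam top, on the hasp's side, runs from x = 0 to -36.5 mm, 46 mm wide beyond x = -4 mm.
- pocket2 (a point): same point of the pocket at y = -27 mm. A stored mount reaches from x = -30 to 34 mm, its top flush with the foam. Pressed down over the scoop by some 12 mm, the fingertip moving from about x = -18 to -25 mm as it goes down (pressed straight down it slides away and falls back), it tips over the ledge's edge by 40 to 50 degrees.
- pocket3 (a point): same point of the pocket at y = 27 mm. A tipped mount leans on the scoop's end wall and stays so when let go, its end towards the lid hinge standing 10 to 25 mm proud of the foam, where it can be gripped by its sides.
- pocket4 (a point): same point of the pocket at y = 81 mm
- lid (a joint): lid hinge, rad: 0 shut, 3.0 open (lies back nearly flat behind the case, at its stop). The lid (0.25 kg, 100 x 236 x 14 mm aluminium) falls shut below about 1.4 rad and falls open above. While the hasp stands over the catch the lid cannot be lifted.
- lid_tab (a point): middle of the lid's black pull tab, 22 mm wide along the case's y, 8 mm thick, standing 28 mm out of the lid's front edge; this point lies 16 mm out from that edge 116 mm in front of the hinge line and, shut, 7 mm above it. Can be pinched across its width from above at any lid angle, the tab turning between the fingers. Turns with the lid.
- lid_hinge (a point): point on the lid's hinge line (46.5 mm up, parallel to the case's y), level with the tab
- hasp (a joint): hasp hinge, rad: 0 upright against the case front with its slot over the lid's catch (closed), 1.9 swung out from the front and down to its stop. Stiff (0.025 N m): it stays where it is left.
- hasp_tip (a point): middle of the hasp's red grip, 24 mm wide along the case's y, 4 mm thick, 36 mm from the hasp's hinge line and 7 mm below the hasp's end. Closed, its end stands 12 mm above the lid's top. Can be pinched across its width from above, turning between the fingers.
- hasp_hinge (a point): the hasp's hinge point, 30 mm up, 6 mm in front of the case front; the axis is parallel to the case's y
- board: specimen board, fixed to the bench: aluminium plate 150 (x) x 240 (y) x 5 mm; origin at the centre of its underside
- board_mat (a point): centre of the top of the dark felt mat on the board, 140 (x) x 230 (y) mm, 6 mm above the bench, no rim
- cleaner: small blue cleaner bottle, 40 mm across, 75 mm tall, leave alone; origin at the underside
- keypad: grey stage keypad with a small joystick, 100 x 130 x 22 mm (joystick to 63 mm), leave alone; origin at the underside
- tissue_box: green and white lens tissue box, 70 x 120 x 50 mm, leave alone; origin at the underside
- mount1_mid (a point): centre of the red resin specimen mount, 64 (x) x 30 (y) x 14 (z) mm, about 60 g, may be absent. Its z axis points out of the face with the yellow label (up while stored); the opposite face shows the bright polished steel section. Stored in one of the pockets with x along the case's x.
- mount2_mid (a point): centre of the green resin specimen mount, 64 (x) x 30 (y) x 14 (z) mm, about 60 g, may be absent. Its z axis points out of the face with the yellow label (up while stored); the opposite face shows the bright polished steel section. Stored in one of the pockets with x along the case's x.
- mount3_mid (a point): centre of the blue resin specimen mount, 64 (x) x 30 (y) x 14 (z) mm, about 60 g, may be absent. Its z axis points out of the face with the yellow label (up while stored); the opposite face shows the bright polished steel section. Stored in one of the pockets with x along the case's x.
- mount4_mid (a point): centre of the ochre resin specimen mount, 64 (x) x 30 (y) x 14 (z) mm, about 60 g, may be absent. Its z axis points out of the face with the yellow label (up while stored); the opposite face shows the bright polished steel section. Stored in one of the pockets with x along the case's x.

How it is judged:
By the outcome, as a careful person would: the job done as asked, in the order asked, and still so for the second after the job is handed in, with the robot touching nothing.
Of mount1, mount2, mount3, mount4 only 2 to 3 are there at a start; the rules pass over those that are not, and their reading is None.
At some moment in a run one of mount1, mount2, mount3, mount4 may be knocked a few centimetres aside while the robot is not near it.
Once in a run the grip may slacken for a moment while it holds something.
It also fails if it takes over 210 s, if anything falls off the work surface, if the arm or the gripper's body presses on something with over 40 N, if the wrist force passes 120 N, or if a joint passes its speed limit or range.

ROBOT

A 7-joint arm with a two-finger parallel gripper is mounted at the origin on the work surface. World frame = base frame: x ahead of the robot, y to its left, z up, the work surface at z = 0. Lengths are in m, angles in rad, forces in N, time in s.
With the tool pointing down it reaches from about 0.425 to 1.025 m from the base axis. Payload 9.4 kg.
Tool frame: the origin (TCP) lies where the fingers leave the gripper's body, on its centre line; the fingertips stand 73 mm ahead of it and the grasp point (between the pads) lies 54 mm ahead of it; z points along the fingers, x is the direction in which the jaws open and shut, and the axes are right-handed (so a half turn about z gives the same grasp; the last joint's range is limited). The gripper opens to 85 mm and grips with 20 to 120 N. Pads are 22 mm wide; open, the fingers measure 114 mm over their backs; the gripper's body (76 mm by 85 mm) begins 54 mm behind the grasp point. The pads swing forward as they close: fully open they stand 13 mm farther back than shut.
Start: joints at [1.237, 0.599, -0.003, 1.599, 0.002, 0.943, -0.08], TCP at [0.184, -0.701, 0.304] pointing down, gripper open.
Joint ranges: [-2.57, 2.57], [-0.35, 1.97], [-1.29, 1.29], [0.11, 2.56], [-1.05, 4.19], [0.11, 1.86], [-2.63, 2.63]. Speed limits (rad/s): [2.22, 2.22, 3.01, 3.01, 3.14, 3.14, 3.14].

INTERFACE

Orientations are given as a rotation vector (axis times angle).
In Python, from bench import ctrl gives the robot as it stands. The module is installed in compiled form; this text tells all that it offers.
- The arm moves only by the shell command python3 -m crank 'ROWS' [FORCE]. ROWS is JSON, a list of rows, each a list of 5 numbers: the shift along the tool's x, y, z in mm, then the turn about the tool's z in rad, then the finger opening in mm, from 0 to 85.4. In form: [[x, y, z, spin, claw], ...]. A call has 1 to 20 rows; each row shifts and turns the commanded pose from where the row before left it, along the tool's axes as they then stand; what a row does not reach is not made up. A row lasts 1/12 s, in which the tool goes at most 41.7 mm and 7.16 degrees, less where a joint would pass 70% of its speed; a pose out of reach is approached as far as the arm can. A call with a gripper value outside its range is refused whole. The fingers move at their own pace and stop on an object; FORCE is the grip in N (left out, the last holds). Time passes only in rows, so rows that do not move let the fingers close. It gives the time, the measured TCP pose, the force and the opening at its end, in the units of the state.
- ctrl.get_state(): the state, without advancing time (a new reading comes with each control period).
- ctrl.read_camera(name): name is "scene" or "side" or "wrist"; returns a dict with "frame" (480x640x3 uint8, red, green, blue), "fx", "fy", "cx", "cy" (pixels), "xyz" and "orientation" of the camera in the world. Camera axes: x right, y down, z forward; pixel columns grow to the right and rows downward; lengths in m; the calibration is good to about 2 mm. A picture is of the moment at which its call begins. There is no depth.
- ctrl.job_done(): hands the job in, once; it reports no verdict.
The state is a dict: "t": time; "joint_positions": joint angles; "joint_vel": joint speeds; "joint_torque": joint torques, N m; "tool_pos": TCP position; "eef_rot": TCP orientation; "contact_force": force on the tool from outside, world axes, zero at the start; "wrist_torque": the same for the moment, N m; "gripper_width": finger opening in m.
Only numpy, scipy, OpenCV 4.12 (cv2) and the standard library are available. Lean on these libraries where they do the work, as an engineer would, in place of code of your own. Each camera call takes 0.05 s, during which the arm holds its last target. There are 200 camera calls.

## Working session

There is one attempt and no reset: what is moved stays moved. The work goes in short steps, Python scripts to look and compute and a shell command to move; the robot and the scene stay as the last step left them, time stands still between calls to the robot, and variables do not carry over. Pictures are saved under pics/ and viewed, about 12 in all and at most 16, crops included, and the job is handed in when it is done.

```bash
mkdir -p pics; cat > h.py <<'E'
import numpy as np, cv2
from scipy.spatial.transform import Rotation as R
from bench import ctrl
def cam(n,save=None):
    c=ctrl.read_camera(n); c['R']=R.from_rotvec(c['orientation']).as_matrix(); c['xyz']=np.array(c['xyz'])
    if save: cv2.imwrite('pics/'+save,c['frame'][:,:,::-1])
    return c
def ray(c,u,v,z):
    d=c['R']@np.array([(u-c['cx'])/c['fx'],(v-c['cy'])/c['fy'],1]); return c['xyz']+d*(z-c['xyz'][2])/d[2]
def proj(c,p):
    q=c['R'].T@(np.array(p)-c['xyz']); return np.array([c['fx']*q[0]/q[2]+c['cx'],c['fy']*q[1]/q[2]+c['cy']])
def st():
    s=ctrl.get_state(); m=R.from_rotvec(s['eef_rot']).as_matrix()
    print('t',round(s['t'],2),'pos',np.round(s['tool_pos'],4),'tx',np.round(m[:,0],3),'ty',np.round(m[:,1],3),'F',np.round(s['contact_force'],1),'w',round(s['gripper_width'],4)); return s,m
E
python3 - <<'E'
from h import *
s,m=st(); print(np.shape(s['eef_rot']),s['joint_positions'])
for n in('scene','side','wrist'):
    c=cam(n,n+'0.png'); print(n,c['xyz'],c['orientation'],c['fx'],c['cx'],c['cy']); print(np.round(c['R'],2).tolist())
E
```

```text
t 0.0 pos [ 0.1841 -0.7009  0.303 ] tx [ 0.254 -0.967 -0.002] ty [-0.967 -0.254  0.   ] F [ 1.2 -1.5 -1. ] w 0.0854
(3,) [ 1.23727092  0.60013667 -0.00257392  1.60011426  0.00177017  0.94287574
 -0.07977887]
scene [ 1.02497752 -0.65323828  0.67919147] [-2.13758795 -0.57920841  0.31047232] 528.2660509905838 319.84463353799174 247.17759185297564
[[0.86, 0.29, -0.42], [0.51, -0.51, 0.69], [-0.01, -0.81, -0.59]]
side [ 0.50980945 -0.84556679  0.92467755] [-2.33038381  0.14261055 -0.03491563] 622.4775571252517 320.6721107956557 241.90043127435513
[[0.99, -0.09, 0.07], [-0.11, -0.69, 0.72], [-0.02, -0.72, -0.69]]
wrist [ 0.26323743 -0.67933494  0.37281503] [ 2.27387346 -1.75315603 -0.2907045 ] 383.77492982897394 328.121553525165 234.17348373178643
[[0.25, -0.92, -0.31], [-0.97, -0.24, -0.08], [-0.0, 0.32, -0.95]]
```

View pics/scene0.png

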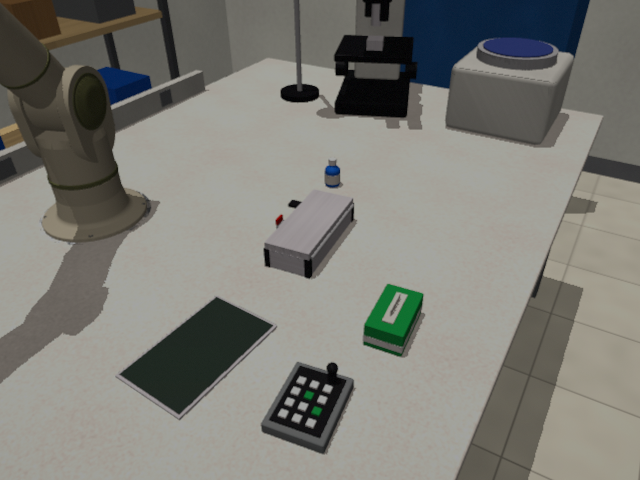

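View pics/side0.png

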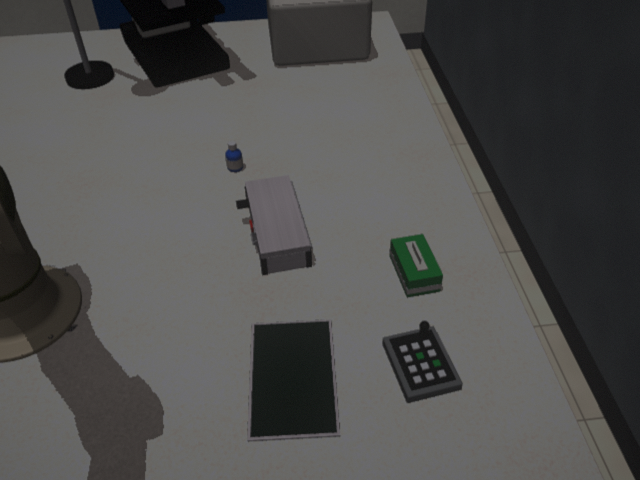

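```bash
python3 - <<'E'
from h import *
a=cam('scene');b=cam('side')
def both(n,z,ps,qs):
    for p,q in zip(ps,qs): print(n,np.round(ray(a,*p,z)[:2],3),np.round(ray(b,*q,z)[:2],3))
both('lid',.06,[(267,245),(318,192),(354,204),(309,262)],[(262,253),(246,180),(289,177),(311,247)])
both('board',.005,[(121,375),(217,298),(277,327),(182,410)],[(248,440),(253,322),(330,320),(339,435)])
def red(c):
    f=c['frame'].astype(int); m=(f[...,0]>90)&(f[...,0]>2*f[...,1])&(f[...,0]>2*f[...,2])
    if c is b: m=(f[...,0]>60)&(f[...,0]>1.8*f[...,1])&(f[...,0]>1.8*f[...,2])
    n,l,s,ce=cv2.connectedComponentsWithStats(m.astype('uint8'));return [(ce[i],s[i]) for i in range(1,n) if s[i][4]>8]
print(red(a),red(b))
both('red',.066,[(279,219)],[(250,222)]);both('tab',.054,[(294,204)],[(242,204)])
both('bottle',.0,[(333,184)],[(236,168)])
def tri(p,q):
    A=[];B=[]
    for c,(u,v) in((a,p),(b,q)):
        d=c['R']@np.array([(u-c['cx'])/c['fx'],(v-c['cy'])/c['fy'],1]);d/=np.linalg.norm(d);P=np.eye(3)-np.outer(d,d);A.append(P);B.append(P@c['xyz'])
    return np.linalg.solve(sum(A),sum(B))
print(tri((279,219),(250,222)),tri((294,204),(242,204)))
for n,c,(x0,y0) in(('a',a,(230,170)),('b',b,(215,160))):
    cv2.imwrite(f'pics/crop{n}.png',cv2.resize(c['frame'][y0:y0+120,x0:x0+140,::-1],None,fx=4,fy=4,interpolation=cv2.INTER_CUBIC))
im=np.hstack([cv2.imread('pics/cropa.png')[:,:],cv2.convertScaleAbs(cv2.imread('pics/cropb.png'),alpha=1.5)])
cv2.imwrite('pics/crop0.png',cv2.resize(im,None,fx=.71,fy=.71))
print(im.shape)
E
```

```text
lid [0.487 0.033] [0.478 0.037]
lid [0.467 0.266] [0.453 0.276]
lid [0.565 0.26 ] [0.55  0.273]
lid [0.59  0.027] [0.576 0.041]
board [ 0.443 -0.325] [ 0.434 -0.331]
board [ 0.457 -0.098] [ 0.45 -0.09]
board [ 0.602 -0.105] [ 0.595 -0.104]
board [ 0.577 -0.326] [ 0.58  -0.341]
[(array([278.66666667, 217.4       ]), array([276, 215,   6,   6,  15], dtype=int32))] [(array([250.77777778, 223.61111111]), array([249, 220,   4,   9,  18], dtype=int32))]
red [0.459 0.117] [0.458 0.126]
tab [0.442 0.202] [0.442 0.2  ]
bottle [0.426 0.411] [0.426 0.405]
[0.45750911 0.12166843 0.06602894] [0.44150689 0.20230517 0.05292107]
(480, 1120, 3)
```

View pics/crop0.png

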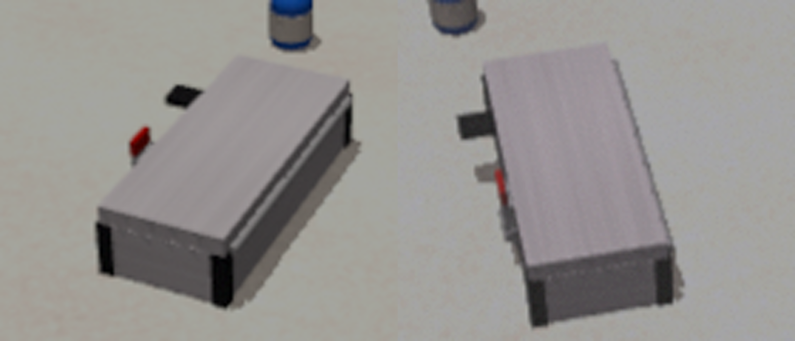

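```bash
python3 -m crank '[[0,0,0,0.082,85],[0,0,0,0.082,85],[-28.2,-28.6,0,0,85],[-28.2,-28.6,0,0,85],[-28.2,-28.6,0,0,85],[-28.2,-28.6,0,0,85],[-28.2,-28.6,0,0,85],[-28.2,-28.6,0,0,85],[-28.2,-28.6,0,0,85],[-28.2,-28.6,0,0,85],[-28.2,-28.6,0,0,85],[-28.2,-28.6,0,0,85],[-28.2,-28.6,0,0,85],[-28.2,-28.6,0,0,85],[-28.2,-28.6,0,0,85]]' 40
python3 -m crank '[[-39.4,0,0,0,50],[-39.4,0,0,0,50],[-39.4,0,0,0,50],[-39.4,0,0,0,50],[-39.4,0,0,0,50],[-39.4,0,0,0,50],[-39.4,0,0,0,50],[-39.4,0,0,0,50],[-39.4,0,0,0,50],[-39.4,0,0,0,50],[-20,0,0,0,50],[0,0,0,0,50],[0,0,0,0,50]]'
python3 - <<'E'
from h import *
st(); c=cam('wrist','w1.png'); print(c['xyz'],np.round(c['R'],3).tolist())
E
```

```text
t: 1.5
tool_pos: [0.5214, -0.3, 0.304]
eef_rot: [2.322, -2.116, 0.0]
contact_force: [0.7, -0.0, -0.5]
gripper_width: 0.0846
t: 2.58
tool_pos: [0.4818, 0.1117, 0.3039]
eef_rot: [-2.325, 2.112, 0.0]
contact_force: [-0.2, -0.3, 0.1]
gripper_width: 0.0501
t 2.58 pos [0.4818 0.1117 0.3039] tx [ 0.096 -0.995 -0.   ] ty [-0.995 -0.096 -0.   ] F [-0.2 -0.3  0.1] w 0.0501
[0.56325566 0.12031742 0.37359902] [[0.096, -0.943, -0.318], [-0.995, -0.091, -0.029], [-0.001, 0.32, -0.948]]
```

View pics/w1.png

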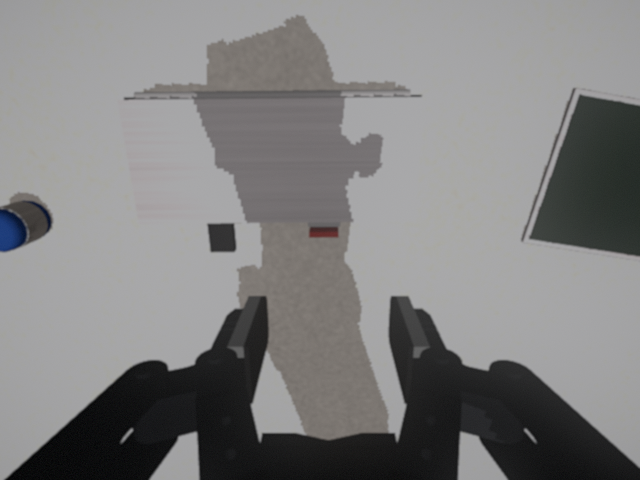

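```bash
python3 - <<'E'
from h import *
c=cam('wrist')
for n,u,v,z in[('lidFarL',124,98,.06),('lidFarR',421,95,.06),('lidFrL',137,219,.06),('lidFrR',350,222,.06),('tabTL',209,224,.0575),('tabTR',234,223,.0575),('tabBL',210,251,.0575),('tabBR',236,251,.0575),('redL',309,227,.073),('redR',338,227,.073),('redBL',309,237,.067),('redBR',338,237,.067)]:
    print(n,np.round(ray(c,u,v,z),4))
for n in('redmask',):
    f=c['frame'].astype(int); m=(f[...,0]>60)&(f[...,0]>1.6*f[...,1])&(f[...,0]>1.6*f[...,2]); ys,xs=np.where(m); print(xs.min(),xs.max(),ys.min(),ys.max())
E
```

```text
lidFarL [0.5535 0.2761 0.06  ]
lidFarR [0.577  0.0487 0.06  ]
lidFrL [0.4563 0.2724 0.06  ]
lidFrR [0.4707 0.0916 0.06  ]
tabTL [0.4568 0.2121 0.0575]
tabTR [0.4597 0.1907 0.0575]
tabBL [0.4318 0.2114 0.0575]
tabBR [0.4339 0.1885 0.0575]
redL [0.4671 0.1258 0.073 ]
redR [0.4693 0.1021 0.073 ]
redBL [0.4563 0.1252 0.067 ]
redBR [0.4586 0.1008 0.067 ]
308 335 229 236
```

```bash
python3 -m crank '[[-4,22.5,0,0,45],[0,0,33.6,0,45],[0,0,33.6,0,45],[0,0,33.6,0,45],[0,0,33.6,0,45],[0,0,15,0,45],[0,0,18,0,45],[0,0,0,0,20],[0,0,0,0,20],[0,0,0,0,20],[0,0,0,0,20],[0,0,0,0,20]]' 30
python3 - <<'E'
from h import *
c=cam('wrist');d=cam('scene')
im=np.hstack([c['frame'][100:400,170:470],cv2.resize(d['frame'][160:260,220:320],(300,300))]); cv2.imwrite('pics/h1.png',im[:,:,::-1])
E
```

```text
t: 3.68
tool_pos: [0.4588, 0.1128, 0.1364]
eef_rot: [2.323, -2.115, -0.002]
contact_force: [0.8, 7.7, -28.6]
gripper_width: 0.0221
```

View pics/h1.png

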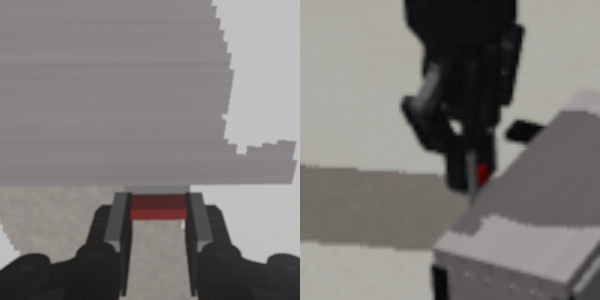

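```bash
python3 -m crank '[[0,6.1,0.5,0,20],[0,5.9,1.6,0,20],[0,5.6,2.5,0,20],[0,5,3.4,0,20],[0,4.4,4.2,0,20],[0,3.7,5,0,20],[0,2.7,5.4,0,20],[0,1.8,5.9,0,20],[0,0.8,6,0,20],[0,0,4.3,0,20],[0,0,0,0,20]]'
python3 -m crank '[[0,0,0,0,45],[0,0,0,0,45],[0,0,0,0,45],[0,0,-30,0,45],[0,0,-30,0,45],[0,0,-30,0,45],[0,0,-30,0,45],[0,-20,-30,0,45],[-30,-20,-15,0,45],[-20,0,0,0,45],[0,0,0,0,45]]'
python3 - <<'E'
from h import *
st();c=cam('wrist','w2.png')
E
```

```text
t: 4.7
tool_pos: [0.4223, 0.1093, 0.103]
eef_rot: [2.324, -2.112, -0.001]
contact_force: [-8.6, 7.1, 5.6]
gripper_width: 0.0216
t: 5.62
tool_pos: [0.4603, 0.1657, 0.2689]
eef_rot: [-2.321, 2.113, -0.001]
contact_force: [-0.3, -0.7, 0.2]
gripper_width: 0.0453
t 5.62 pos [0.4603 0.1657 0.2689] tx [ 0.094 -0.996 -0.001] ty [-0.996 -0.094 -0.003] F [-0.3 -0.7  0.2] w 0.0453
```

View pics/w2.png

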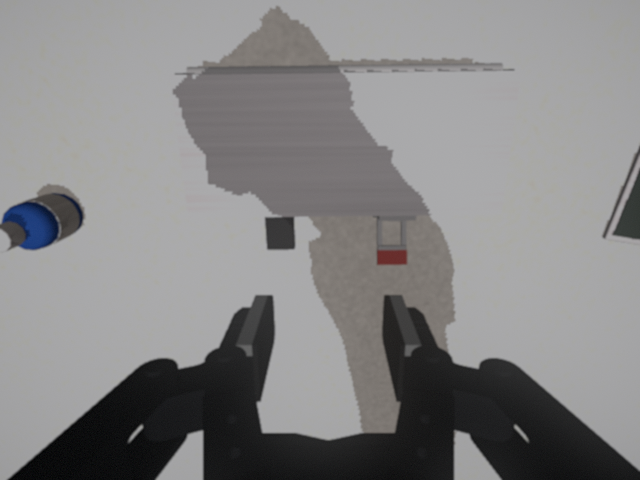

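```bash
python3 - <<'E'
from h import *
c=cam('wrist')
P=[ray(c,u,v,.0575) for u,v in((266,217),(294,217),(266,249),(295,249))]
print(np.round(P,4)); s,m=st()
tip=np.mean(P[2:],0); tgt=tip+0.012*(-m[:,1]); print('tab',tgt,m.T@(tgt-s['tool_pos'])*1000)
ph=.06+np.linspace(0,2.96,21); x=-116.2*np.cos(ph); z=116.2*np.sin(ph); print(np.round(np.c_[-np.diff(x),-np.diff(z)],1).tolist())
E
```

```text
[[0.4558 0.2115 0.0575]
 [0.4578 0.1904 0.0575]
 [0.4299 0.2104 0.0575]
 [0.432  0.1879 0.0575]]
t 5.72 pos [0.4587 0.1622 0.2671] tx [ 0.093 -0.996  0.002] ty [-0.996 -0.093  0.002] F [-0.2 -0.8 -0. ] w 0.045
tab [0.44288016 0.20029995 0.05747533] [-39.8877941   11.73971929 209.55220962]
[[-2.3, -17.0], [-4.8, -16.5], [-7.2, -15.6], [-9.4, -14.4], [-11.4, -12.8], [-13.2, -11.0], [-14.7, -9.0], [-15.8, -6.7], [-16.6, -4.3], [-17.1, -1.8], [-17.2, 0.7], [-16.9, 3.3], [-16.2, 5.7], [-15.2, 8.0], [-13.8, 10.2], [-12.2, 12.1], [-10.3, 13.8], [-8.1, 15.1], [-5.8, 16.2], [-3.3, 16.9]]
```

```bash
python3 -m crank '[[-20,6,0,0,45],[-20,5.7,0,0,45],[0,0,36,0,45],[0,0,36,0,45],[0,0,36,0,45],[0,0,30,0,45],[0,0,14.5,0,45],[0,0,0,0,45],[0,0,0,0,18],[0,0,0,0,18],[0,0,0,0,18],[0,0,0,0,18],[0,0,0,0,18]]' 30
python3 -c "
from h import *
st()"
```

```text
t: 6.8
tool_pos: [0.4428, 0.2021, 0.1157]
eef_rot: [-2.324, 2.114, 0.002]
contact_force: [-3.2, 6.2, -1.8]
gripper_width: 0.0217
t 6.8 pos [0.4428 0.2021 0.1157] tx [ 0.095 -0.996 -0.001] ty [-0.996 -0.095  0.001] F [-3.2  6.2 -1.8] w 0.0217
```

```bash
python3 -m crank '[[0,-2.3,-17,0,18],[0,-4.8,-16.5,0,18],[0,-7.2,-15.6,0,18],[0,-9.4,-14.4,0,18],[0,-11.4,-12.8,0,18],[0,-13.2,-11,0,18],[0,-14.7,-9,0,18],[0,-15.8,-6.7,0,18],[0,-16.6,-4.3,0,18],[0,-17.1,-1.8,0,18]]'
python3 -m crank '[[0,-17.2,0.7,0,18],[0,-16.9,3.3,0,18],[0,-16.2,5.7,0,18],[0,-15.2,8,0,18],[0,-13.8,10.2,0,18],[0,-12.2,12.1,0,18],[0,-10.3,13.8,0,18],[0,-8.1,15.1,0,18],[0,-5.8,16.2,0,18],[0,-3.3,16.5,0,18],[0,0,0,0,18]]'
python3 -m crank '[[0,0,0,0,45],[0,0,0,0,45],[0,0,0,0,45],[0,0,-30,0,45],[0,0,-30,0,45],[0,0,-30,0,45],[0,0,-30,0,45],[0,0,-30,0,45],[10,38,-5,0,45],[10,38,-5,0,45],[10,38,-5,0,45],[10,25,0,0,45],[0,0,0,0,45],[0,0,0,0,45]]'
python3 - <<'E'
from h import *
st();c=cam('wrist','w3.png')
E
```

```text
t: 7.63
tool_pos: [0.5552, 0.2137, 0.2263]
eef_rot: [-2.322, 2.113, 0.003]
contact_force: [-4.7, 8.9, -0.1]
gripper_width: 0.0207
t: 8.55
tool_pos: [0.6798, 0.2267, 0.1242]
eef_rot: [-2.312, 2.106, -0.005]
contact_force: [15.3, 11.2, 5.3]
gripper_width: 0.0208
t: 9.72
tool_pos: [0.538, 0.1684, 0.2878]
eef_rot: [2.319, -2.115, 0.002]
contact_force: [-0.0, 0.8, -0.3]
gripper_width: 0.0453
t 9.72 pos [0.538  0.1684 0.2878] tx [ 0.092 -0.996  0.003] ty [-0.996 -0.092  0.002] F [-0.   0.8 -0.3] w 0.0453
```

View pics/w3.png

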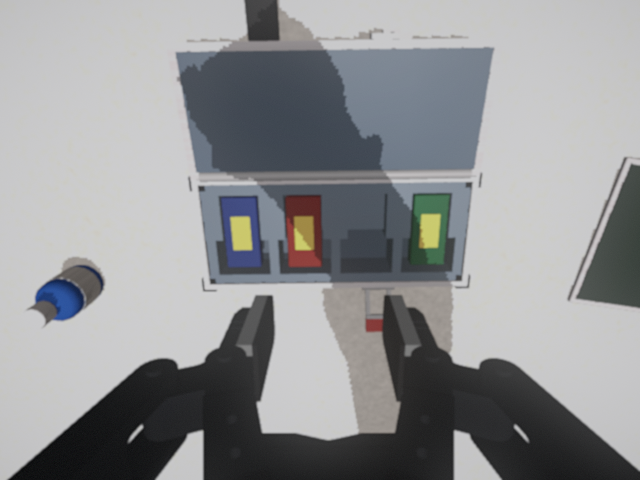

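```bash
cat >> h.py <<'E'
HS={'red':[((0,110,40),(8,255,255)),((172,110,40),(180,255,255))],'green':[((45,90,25),(85,255,255))],'blue':[((108,90,30),(130,255,255))],'ochre':[((12,110,60),(20,255,255))]}
def mask(c,col):
    h=cv2.cvtColor(c['frame'],cv2.COLOR_RGB2HSV); m=sum(cv2.inRange(h,a,b) for a,b in HS[col]); return m
def blobs(c,col,amin=80):
    n,l,s,ce=cv2.connectedComponentsWithStats(cv2.morphologyEx(mask(c,col),cv2.MORPH_CLOSE,np.ones((3,3)))); return [(ce[i],s[i],l==i) for i in range(1,n) if s[i][4]>amin]
E
python3 - <<'E'
from h import *
c=cam('wrist');s,m=st()
for col in('red','green','blue'):
    for ce,b,M in blobs(c,col,500):
        cnt=np.argwhere(M)[:,::-1].astype(np.float32); W=np.array([ray(c,u,v,.044)[:2] for u,v in cnt]);r=cv2.minAreaRect((W*1000).astype(np.float32)); print(col,b,np.round(r[0],1),np.round(r[1],1),round(r[2],1))
for u,v in((202,184),(470,181),(463,280),(210,284)): print(np.round(ray(c,u,v,.046),4))
E
```

```text
t 9.82 pos [0.5398 0.1697 0.2872] tx [ 0.092 -0.996  0.002] ty [-0.996 -0.092  0.001] F [0.4 0.5 0.7] w 0.0448
red [ 287  198   36   71 1577] [513.6 188. ] [63.6 29.1] 6.2
green [ 414  197   35   69 1033] [525.2  81.1] [61.8 28.5] 6.0
blue [ 222  199   41   70 1662] [508.1 241.2] [63.2 30.2] 6.2
blue [  37  281   48   41 1232] [429.4 404. ] [37.  41.1] 38.2
[0.5497 0.2746 0.046 ]
[0.5722 0.0564 0.046 ]
[0.4839 0.0439 0.046 ]
[0.4593 0.2687 0.046 ]
```

```bash
python3 -m crank '[[-21,22,0,-0.012,0],[0,22.1,0,0,0],[0,0,36,0,0],[0,0,36,0,0],[0,0,36,0,0],[0,0,30,0,0],[0,0,20,0,0],[0,0,2,0,0],[0,0,0,0,0],[0,0,0,0,0]]' 40
python3 -c "
from h import *
st()"
```

```text
t: 10.65
tool_pos: [0.4938, 0.1867, 0.1271]
eef_rot: [2.333, -2.1, -0.0]
contact_force: [-0.0, 1.0, 0.5]
gripper_width: -0.0001
t 10.65 pos [0.4938 0.1867 0.1271] tx [ 0.105 -0.994  0.001] ty [-0.994 -0.105  0.002] F [-0.   1.   0.5] w -0.0001
```

```bash
python3 -m crank '[[0,0,5,0,0],[0,0,4,0,0],[0,0,3,0,0],[0,1.5,2.5,0,0],[0,1.5,2.5,0,0],[0,1.5,2.5,0,0],[0,1.5,2.5,0,0],[0,1,1.5,0,0],[0,0,0,0,0]]' 40
python3 - <<'E'
from h import *
st();c=cam('wrist','w4.png')
E
```

```text
t: 11.4
tool_pos: [0.4863, 0.1855, 0.1037]
eef_rot: [2.334, -2.101, 0.001]
contact_force: [-3.5, -1.1, 13.9]
gripper_width: 0.0001
t 11.4 pos [0.4863 0.1855 0.1037] tx [ 0.105 -0.994  0.002] ty [-0.994 -0.105  0.001] F [-3.5 -1.1 13.9] w 0.0001
```

View pics/w4.png

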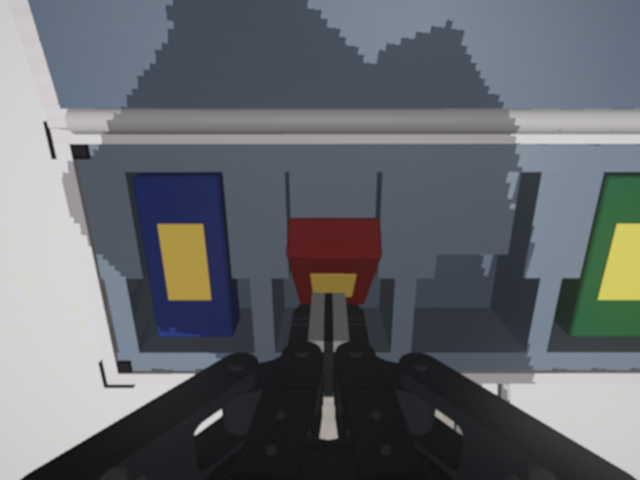

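```bash
python3 -m crank '[[0,0,-10,0,0],[0,0,-30,0,20],[0,-10,-20,0,45],[0,-20,0,0,45],[0,-10,0,0,45],[0,0,0,0,45],[0,0,0,0,45]]' 40
python3 - <<'E'
from h import *
s,m=st();c=cam('wrist','w5.png')
for ce,b,M in blobs(c,'red',300):
    print(b); r0=b[1]
    for z in(.05,.055,.06,.065): print(z,[np.round(ray(c,b[0]+b[2]/2,v,z)[:2],4) for v in(b[1],)])
for col in('red',):
    h=c['frame'][:, int(b[0]+b[2]/2)].astype(int); print([(v,tuple(h[v])) for v in range(b[1]-4,b[1]+b[3]+6,4)])
E
```

```text
t: 12.03
tool_pos: [0.5257, 0.1893, 0.1624]
eef_rot: [2.331, -2.1, -0.001]
contact_force: [-0.9, 1.1, -1.2]
gripper_width: 0.0451
t 12.03 pos [0.5257 0.1893 0.1624] tx [ 0.104 -0.995  0.002] ty [-0.995 -0.104  0.003] F [-0.9  1.1 -1.2] w 0.0451
[ 302  261   59   53 2411]
0.05 [array([0.5314, 0.189 ])]
0.055 [array([0.5335, 0.1892])]
0.06 [array([0.5356, 0.1895])]
0.065 [array([0.5376, 0.1898])]
[(257, (np.int64(83), np.int64(90), np.int64(101))), (261, (np.int64(78), np.int64(44), np.int64(47))), (265, (np.int64(86), np.int64(32), np.int64(33))), (269, (np.int64(87), np.int64(34), np.int64(35))), (273, (np.int64(87), np.int64(34), np.int64(34))), (277, (np.int64(87), np.int64(33), np.int64(34))), (281, (np.int64(88), np.int64(35), np.int64(34))), (285, (np.int64(90), np.int64(35), np.int64(35))), (289, (np.int64(71), np.int64(32), np.int64(32))), (293, (np.int64(72), np.int64(33), np.int64(33))), (297, (np.int64(134), np.int64(113), np.int64(56))), (301, (np.int64(132), np.int64(111), np.int64(55))), (305, (np.int64(132), np.int64(111), np.int64(55))), (309, (np.int64(115), np.int64(94), np.int64(49))), (313, (np.int64(73), np.int64(39), np.int64(42))), (317, (np.int64(55), np.int64(59), np.int64(66)))]
```

View pics/w5.png

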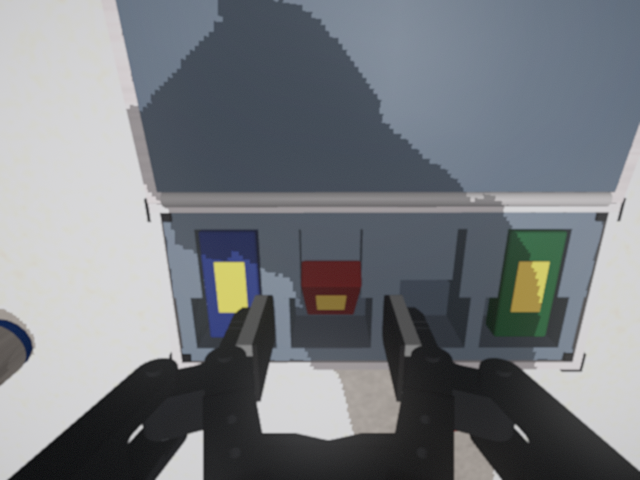

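```bash
python3 -m crank '[[0,0,25,0,45],[0,0,18.5,0,45],[0,0,0,0,45],[0,0,0,0,25],[0,0,0,0,25],[0,0,0,0,25],[0,0,0,0,25]]' 60
python3 -m crank '[[0,0,-5,0,25],[0,0,-10,0,25],[0,0,-10,0,25],[0,0,-15,0,25],[0,0,-20,0,25],[0,0,-25,0,25],[0,0,-25,0,25],[0,0,-25,0,25],[0,0,0,0,25]]'
python3 - <<'E'
from h import *
st();c=cam('wrist','w6.png')
E
```

```text
t: 12.67
tool_pos: [0.5256, 0.1896, 0.1202]
eef_rot: [2.333, -2.1, -0.0]
contact_force: [-2.3, -0.5, 0.1]
gripper_width: 0.028
t: 13.42
tool_pos: [0.5278, 0.1907, 0.2602]
eef_rot: [-2.331, 2.1, -0.005]
contact_force: [1.3, 0.3, -1.5]
gripper_width: 0.0283
t 13.42 pos [0.5278 0.1907 0.2602] tx [ 0.104 -0.995 -0.   ] ty [-0.995 -0.104 -0.005] F [ 1.3  0.3 -1.5] w 0.0283
```

View pics/w6.png

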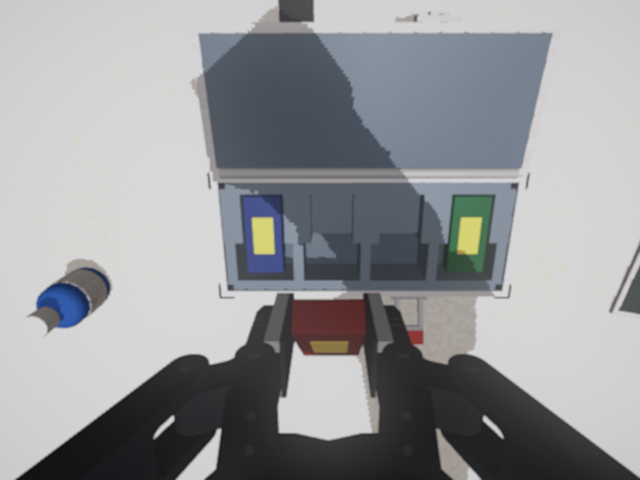

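```bash
python3 -m crank '[[18,2,0,0,25],[36,4.5,0,0,25],[36,4.5,0,0,25],[36,4.5,0,0,25],[36,4.5,0,0,25],[36,4.5,0,0,25],[36,4.5,0,0,25],[36,4.5,0,0,25],[36,4.5,0,0,25],[36,4.5,0,0,25],[30,4.5,0,0,25],[15,0,0,0.058,25],[0,0,0,0.058,25],[0,0,0,0.058,25],[0,0,0,0,25]]'
python3 - <<'E'
from h import *
st();c=cam('wrist','w7.png');cam('scene','s7.png')
E
```

```text
t: 14.72
tool_pos: [0.5199, -0.1997, 0.2552]
eef_rot: [2.136, -2.299, -0.001]
contact_force: [0.3, 0.3, -0.6]
gripper_width: 0.0286
t 14.72 pos [ 0.5199 -0.1997  0.2552] tx [-0.074 -0.997  0.002] ty [-0.997  0.074  0.002] F [ 0.3  0.3 -0.6] w 0.0286
```

View pics/w7.png

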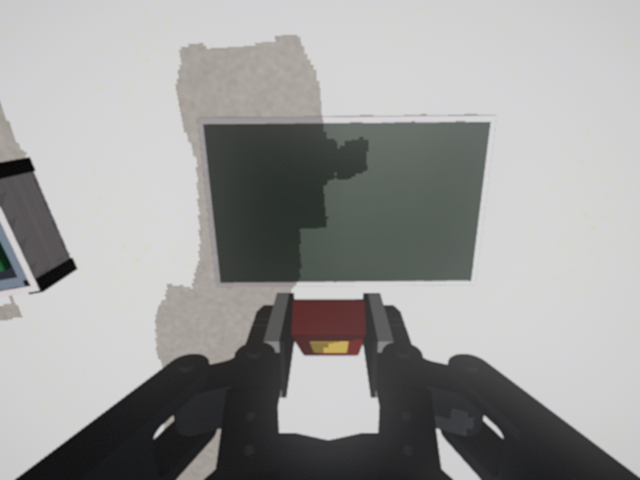

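```bash
python3 - <<'E'
from h import *
c=cam('wrist');P=np.array([ray(c,u,v,.006)[:2] for u,v in((205,125),(491,123),(472,280),(220,282))]);print(np.round(P,4),P.mean(0)); print(ctrl.get_state()['joint_positions'])
E
python3 -m crank '[[0,0,0,-0.058,25],[0,0,0,-0.058,25],[-18,-2,0,-0.058,25],[-36,-4.4,0,0,25],[-36,-4.4,0,0,25],[-36,-4.4,0,0,25],[-36,-4.4,0,0,25],[-36,-4.4,0,0,25],[-36,-4.4,0,0,25],[-36,-4.4,0,0,25],[-36,-4.4,0,0,25],[-36,-4.4,0,0,25],[-30,-4.4,0,0,25],[-15,0,0,0,25],[0,0,0,0,25],[0,0,0,0,25]]'
python3 -c "
from h import *
st()"
```

```text
[[ 0.5923 -0.1048]
 [ 0.5785 -0.333 ]
 [ 0.4406 -0.3251]
 [ 0.4542 -0.0949]] [ 0.51639973 -0.21442907]
[ 0.5301995   0.4853952  -0.37644121  2.01711143  0.276645    0.68936364
 -1.65983159]
t: 16.2
tool_pos: [0.5254, 0.1914, 0.2544]
eef_rot: [2.337, -2.095, -0.001]
contact_force: [-0.1, 0.0, 0.1]
gripper_width: 0.0281
t 16.2 pos [0.5254 0.1914 0.2544] tx [ 0.109 -0.994  0.002] ty [-0.994 -0.109  0.003] F [-0.1  0.   0.1] w 0.0281
```

```bash
python3 -m crank '[[1.8,0,35,0,25],[0,0,35,0,25],[0,0,25,0,25],[0,0,19,0,25],[0,0,0,0,25],[0,5,0,0,25],[0,5,0,0,25],[0,5,0,0,25],[0,5,0,0,25],[0,5,0,0,25],[0,5,0,0,25],[0,5,0,0,25],[0,5,0,0,25]]' 30
python3 -m crank '[[0,5,0,0,25],[0,5,0,0,25],[0,5,0,0,25],[0,5,0,0,25],[0,0,0,0,25]]' 30
python3 - <<'E'
from h import *
st();c=cam('wrist','w8.png');d=cam('scene')
im=np.hstack([cv2.resize(c['frame'],(480,360)),cv2.resize(d['frame'][140:260,230:330],(300,360))]); cv2.imwrite('pics/v8.png',im[:,:,::-1])
E
```

```text
t: 17.28
tool_pos: [0.491, 0.1852, 0.1441]
eef_rot: [-2.327, 2.097, -0.007]
contact_force: [9.5, 0.5, 2.6]
gripper_width: 0.0282
t: 17.7
tool_pos: [0.4687, 0.1825, 0.1434]
eef_rot: [-2.331, 2.098, -0.004]
contact_force: [6.1, 2.0, 1.2]
gripper_width: 0.0284
t 17.7 pos [0.4687 0.1825 0.1434] tx [ 0.105 -0.995 -0.002] ty [-0.994 -0.105 -0.006] F [6.1 2.  1.2] w 0.0284
```

View pics/v8.png

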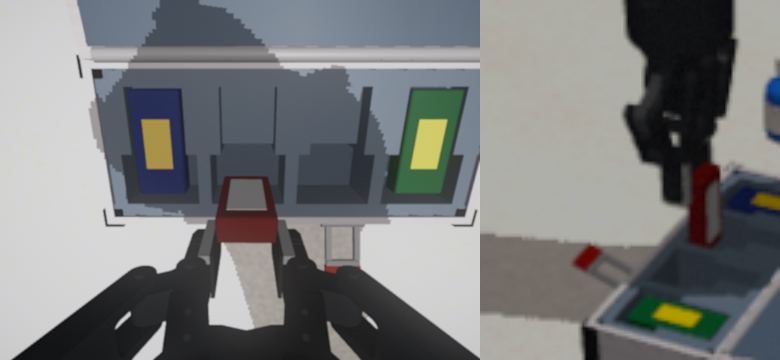

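```bash
python3 -m crank '[[0,0,-15,0,25],[0,0,-30,0,25],[0,0,-30,0,25],[15,0,-25,0,25],[32,-0.7,0,0,25],[36.4,-0.7,0,0,25],[36.4,-0.7,0,0,25],[36.4,-0.7,0,0,25],[36.4,-0.7,0,0,25],[36.4,-0.7,0,0,25],[36.4,-0.7,0,0,25],[36.4,-0.7,0,0,25],[36.4,-0.7,0,0,25],[36.4,-0.7,0,0,25],[36.4,-0.7,0,0,25],[36.4,-0.7,0,0,25],[25.6,-0.7,0,0,25],[0,0,0,0.055,25],[0,0,0,0.055,25],[0,0,0,0.055,25]]' 60
python3 - <<'E'
from h import *
cam('wrist');s,m=st();C=np.array([.5164,-.2144]);X=np.array([.998,-.0604]);Y=np.array([.0604,.998]);t=C+.015*X-.072*Y
print(m.T@np.append(t-s['tool_pos'][:2],0)*1000, ctrl.get_state()['joint_positions'][6])
c=cam('wrist')
for ce,b,M in blobs(c,'red',200): print(ce,b)
E
```

```text
t: 19.47
tool_pos: [0.5246, -0.2887, 0.2432]
eef_rot: [2.147, -2.29, 0.003]
contact_force: [-0.1, 1.0, -0.0]
gripper_width: 0.0279
t 19.52 pos [ 0.5248 -0.2882  0.2433] tx [-0.068 -0.998  0.003] ty [-0.998  0.068  0.   ] F [-0.3  0.3 -1. ] w 0.0276
[-1.17118639 -2.18592356 -0.00402315] -1.5318391023538904
[319.53880961 296.94535329] [ 288  241   78   81 2873]
```

```bash
python3 -m crank '[[-1.2,-2.2,30,0,25],[0,0,35,0,25],[0,0,30,0,25],[0,0,15,0,25],[0,0,0,0,25],[0,0,0,0,25]]' 30
python3 -m crank '[[0,0,2,0,25],[0,0,2,0,25],[0,0,2,0,25],[0,0,0,0,25]]' 30
python3 -c "
from h import *
st()"
```

```text
t: 20.07
tool_pos: [0.5273, -0.2867, 0.132]
eef_rot: [2.154, -2.283, -0.001]
contact_force: [-0.3, 0.1, 0.6]
gripper_width: 0.0281
t: 20.4
tool_pos: [0.5275, -0.2872, 0.1261]
eef_rot: [2.152, -2.285, 0.002]
contact_force: [0.7, 0.3, -0.4]
gripper_width: 0.0281
t 20.4 pos [ 0.5275 -0.2872  0.1261] tx [-0.06  -0.998  0.003] ty [-0.998  0.06   0.001] F [ 0.7  0.3 -0.4] w 0.0281
```

```bash
python3 -m crank '[[0,0,2,0,25],[0,0,2,0,25],[0,0,2,0,25],[0,0,2,0,25],[0,0,0,0,25]]' 30
python3 -c "
from h import *
st()"
```

```text
t: 20.82
tool_pos: [0.529, -0.2872, 0.1215]
eef_rot: [2.153, -2.285, 0.008]
contact_force: [-7.9, 3.1, 44.5]
gripper_width: 0.0281
t 20.82 pos [ 0.529  -0.2872  0.1215] tx [-0.06  -0.998  0.005] ty [-0.998  0.06  -0.003] F [-7.9  3.1 44.5] w 0.0281
```

```bash
python3 -m crank '[[0,4.5,-1,0,25],[0,4.8,2,0,25],[0,4.2,2.6,0,25],[0,4.2,2.7,0,25],[0,3.8,3.3,0,25],[0,3.7,3.4,0,25],[0,3.1,3.9,0,25],[0,3,3.9,0,25],[0,2.4,4.4,0,25],[0,2.3,4.5,0,25],[0,0,0,0,25]]' 25
python3 - <<'E'
from h import *
st();c=cam('wrist','w9.png')
for ce,b,M in blobs(c,'red',200): print(ce,b)
E
```

```text
t: 21.73
tool_pos: [0.4877, -0.2858, 0.0891]
eef_rot: [2.146, -2.284, -0.003]
contact_force: [-8.6, -0.5, 19.0]
gripper_width: 0.0276
t 21.73 pos [ 0.4877 -0.2858  0.0891] tx [-0.062 -0.998  0.004] ty [-0.998  0.062  0.007] F [-8.6 -0.5 19. ] w 0.0276
[331.8952381  289.74054422] [ 279  185  101  184 7350]
```

View pics/w9.png

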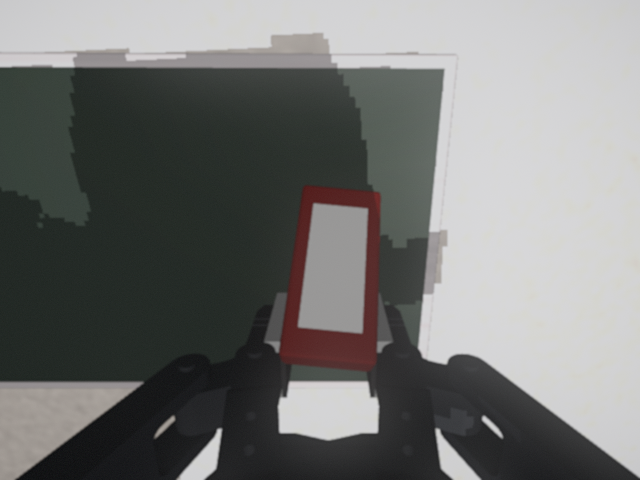

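```bash
python3 -m crank '[[0,1.5,4,0,25],[0,0.5,4,0,25],[0,0,0,0,30],[0,0,0,0,45],[0,0,0,0,45],[0,0,-20,0,45],[0,0,-35,0,45],[0,0,-35,0,45],[0,0,-35,0,45],[0,0,-35,0,45]]' 25
python3 - <<'E'
from h import *
st();c=cam('wrist')
C=np.array([.5164,-.2144]);X=np.array([.998,-.0604]);Y=np.array([.0604,.998])
for ce,b,M in blobs(c,'red',400):
    W=np.array([ray(c,u,v,.02)[:2] for v,u in np.argwhere(M)]);r=cv2.minAreaRect((W*1000).astype(np.float32));p=np.array(r[0])/1000;print(b,r,'board',(p-C)@X,(p-C)@Y)
E
python3 -m crank '[[0,0,0,-0.055,45],[0,0,0,-0.055,45],[-18,-3,0,-0.055,45],[-36,-5.6,0,0,45],[-36,-5.6,0,0,45],[-36,-5.6,0,0,45],[-36,-5.6,0,0,45],[-36,-5.6,0,0,45],[-36,-5.6,0,0,45],[-36,-5.6,0,0,45],[-36,-5.6,0,0,45],[-36,-5.6,0,0,45],[-36,-3,0,0,45],[-18,0,0,0,0],[0,0,0,0,0],[0,0,0,0,0]]'
python3 - <<'E'
from h import *
c=cam('wrist');s,m=st()
X=np.array([.9943,.1063]);P={}
for col in('green','blue'):
  for ce,b,M in blobs(c,col,500):
    W=np.array([ray(c,u,v,.044)[:2] for v,u in np.argwhere(M)]);r=cv2.minAreaRect((W*1000).astype(np.float32));p=np.array(r[0])/1000;print(col,np.round(r[0],1),np.round(r[1],1),'press delta mm',np.round(m.T@np.append(p-.020*X-s['tool_pos'][:2],0)*1000,1))
E
```

```text
t: 22.62
tool_pos: [0.4897, -0.2843, 0.2414]
eef_rot: [2.152, -2.285, -0.001]
contact_force: [0.9, -0.9, -0.4]
gripper_width: 0.0447
t 22.62 pos [ 0.4897 -0.2843  0.2414] tx [-0.06  -0.998  0.002] ty [-0.998  0.06   0.002] F [ 0.9 -0.9 -0.4] w 0.0447
[ 309  155   40   81 1231] ((503.37567138671875, -284.362548828125), (29.44837188720703, 63.4129638671875), 85.04019165039062) board -0.008772542006835865 -0.07060929317871092
t: 24.0
tool_pos: [0.5048, 0.1169, 0.2387]
eef_rot: [2.336, -2.096, -0.001]
contact_force: [0.5, -0.5, 0.0]
gripper_width: 0.009
t 24.05 pos [0.505  0.1153 0.2386] tx [ 0.106 -0.994  0.002] ty [-0.994 -0.106  0.003] F [ 0.2 -0.8 -1.3] w 0.0016
green [524.8  86.3] [61.2 17.3] press delta mm [30.9  3.3  0.1]
blue [508.4 239.5] [63.  33.5] press delta mm [-123.1    3.4   -0.3]
```

```bash
python3 -m crank '[[18,2,0,0,0],[18,1.5,0,0,0],[0,0,36,0,0],[0,0,36,0,0],[0,0,25,0,0],[0,0,14.5,0,0],[0,0,0,0,0],[0,0,5,0,0],[0,0,4,0,0],[0,0,3,0,0],[0,1.5,2.5,0,0],[0,1.5,2.5,0,0],[0,1.5,2.5,0,0],[0,1.5,2.5,0,0],[0,1,1.5,0,0],[0,0,0,0,0]]' 40
python3 -m crank '[[0,0,-10,0,0],[0,0,-30,0,20],[0,-10,-20,0,45],[0,-20,0,0,45],[0,-10,0,0,45],[0,0,0,0,45],[0,0,0,0,45]]' 40
python3 - <<'E'
from h import *
s,m=st();c=cam('wrist','w10.png')
for ce,b,M in blobs(c,'green',200): print(b, ce, np.round(ray(c,b[0]+b[2]/2,b[1],.055),4))
E
```

```text
t: 25.38
tool_pos: [0.4985, 0.0779, 0.1046]
eef_rot: [2.333, -2.1, 0.001]
contact_force: [-3.4, -1.9, 13.0]
gripper_width: -0.0001
t: 25.97
tool_pos: [0.5381, 0.0822, 0.1632]
eef_rot: [2.332, -2.1, -0.001]
contact_force: [-0.7, -0.4, -0.6]
gripper_width: 0.045
t 25.97 pos [0.5381 0.0822 0.1632] tx [ 0.104 -0.995  0.002] ty [-0.995 -0.104  0.003] F [-0.7 -0.4 -0.6] w 0.045
[ 302  263   59   52 2263] [330.31816173 283.4617764 ] [0.5444 0.082  0.055 ]
```

```bash
python3 -m crank '[[0,0,25,0,45],[0,0,19,0,45],[0,0,0,0,45],[0,0,0,0,25],[0,0,0,0,25],[0,0,0,0,25],[0,0,0,0,25],[0,0,-5,0,25],[0,0,-8,0,25],[0,0,-10,0,25],[0,0,0,0,25]]' 60
python3 -m crank '[[0,5,0,0,25],[0,5,0,0,25],[0,5,0,0,25],[0,5,0,0,25],[0,5,0,0,25],[0,5,0,0,25],[0,5,0,0,25],[0,5,0,0,25],[0,5,0,0,25],[0,5,0,0,25],[0,5,0,0,25],[0,5,0,0,25],[0,0,0,0,25]]' 30
python3 - <<'E'
from h import *
st();c=cam('wrist','w11.png')
for ce,b,M in blobs(c,'green',200): print(b, ce)
h=c['frame']; print([tuple(map(int,h[v,330])) for v in range(230,340,12)])
E
```

```text
t: 26.93
tool_pos: [0.5392, 0.0824, 0.1454]
eef_rot: [2.334, -2.102, 0.003]
contact_force: [0.2, 0.4, -0.4]
gripper_width: 0.0284
t: 28.02
tool_pos: [0.48, 0.0769, 0.1437]
eef_rot: [-2.334, 2.1, -0.003]
contact_force: [7.3, 0.5, 1.1]
gripper_width: 0.0283
t 28.02 pos [0.48   0.0769 0.1437] tx [ 0.105 -0.994 -0.   ] ty [-0.994 -0.105 -0.003] F [7.3 0.5 1.1] w 0.0283
[ 288  235   81   87 3188] [323.3651192  297.59002509]
[(63, 70, 81), (103, 103, 102), (103, 103, 102), (104, 104, 102), (129, 129, 128), (35, 58, 41), (40, 69, 48), (43, 70, 48), (164, 159, 152), (163, 157, 151)]
```

```bash
python3 -m crank '[[0,0,-15,0,25],[0,0,-30,0,25],[0,0,-30,0,25],[17,-1.5,-25,0,25],[35,-3.2,0,0,25],[35,-3.2,0,0,25],[35,-3.2,0,0,25],[35,-3.2,0,0,25],[35,-3.2,0,0,25],[35,-3.2,0,0,25],[35,-3.2,0,0,25],[35,-3.2,0,0,25],[0,0,0,0.055,25],[0,0,0,0.055,25],[0,0,0,0.055,25],[0,0,0,0,25]]' 60
python3 - <<'E'
from h import *
s,m=st();C=np.array([.5164,-.2144]);X=np.array([.998,-.0604]);Y=np.array([.0604,.998]);t=C+.022*X
print(m.T@np.append(t-s['tool_pos'][:2],0)*1000)
c=cam('wrist')
for k in('green','red'):
  for ce,b,M in blobs(c,k,200): print(k,ce,b)
E
```

```text
t: 29.4
tool_pos: [0.536, -0.2163, 0.243]
eef_rot: [2.148, -2.287, -0.002]
contact_force: [-0.3, -0.6, -1.5]
gripper_width: 0.0275
t 29.4 pos [ 0.536  -0.2163  0.243 ] tx [-0.063 -0.998  0.002] ty [-0.998  0.063  0.003] F [-0.3 -0.6 -1.5] w 0.0275
[-0.73904579 -2.31384075 -0.00932217]
green [316.48004202 291.28886555] [ 288  240   80   80 1904]
red [413.21326165 242.23655914] [ 394  208   43   74 1116]
```

```bash
python3 -m crank '[[-0.7,-2.3,30,0,25],[0,0,35,0,25],[0,0,35,0,25],[0,0,15,0,25],[0,0,2,0,25],[0,0,2,0,25],[0,0,2,0,25],[0,0,1,0,25],[0,0,0,0,25]]' 30
python3 -m crank '[[0,4.5,0,0,25],[0,4.8,2,0,25],[0,4.2,2.6,0,25],[0,4.2,2.7,0,25],[0,3.8,3.3,0,25],[0,3.7,3.4,0,25],[0,3.1,3.9,0,25],[0,3,3.9,0,25],[0,2.4,4.4,0,25],[0,2.3,4.5,0,25],[0,0,0,0,25]]' 25
python3 - <<'E'
from h import *
st();c=cam('wrist','w12.png')
for ce,b,M in blobs(c,'green',200): print(ce,b)
E
```

```text
t: 30.2
tool_pos: [0.5394, -0.2161, 0.1228]
eef_rot: [2.153, -2.285, 0.003]
contact_force: [-0.7, 0.4, 0.3]
gripper_width: 0.0276
t: 31.12
tool_pos: [0.4993, -0.2157, 0.0941]
eef_rot: [2.145, -2.284, 0.002]
contact_force: [-11.5, -4.9, 33.5]
gripper_width: 0.0278
t 31.12 pos [ 0.4993 -0.2157  0.0941] tx [-0.063 -0.998  0.006] ty [-0.998  0.063  0.005] F [-11.5  -4.9  33.5] w 0.0278
[329.87556952 294.28043991] [ 281  196   95  169 6365]
```

```bash
python3 -m crank '[[0,2,4,0,25],[0,1.5,4,0,25],[0,0.5,3,0,25],[0,0,0,0,25]]' 25
python3 - <<'E'
from h import *
st();c=cam('wrist')
for ce,b,M in blobs(c,'green',200): print(ce,b)
E
python3 -m crank '[[0,0,0,0,30],[0,0,0,0,45],[0,0,0,0,45],[0,0,-20,0,45],[0,0,-35,0,45],[0,0,-35,0,45],[0,0,-35,0,45],[0,0,-35,0,45],[0,0,0,0,45]]' 25
python3 - <<'E'
from h import *
st();c=cam('wrist','w13.png')
C=np.array([.5164,-.2144]);X=np.array([.998,-.0604]);Y=np.array([.0604,.998])
for k in('red','green'):
  for ce,b,M in blobs(c,k,400):
    W=np.array([ray(c,u,v,.02)[:2] for v,u in np.argwhere(M)]);r=cv2.minAreaRect((W*1000).astype(np.float32));p=np.array(r[0])/1000;print(k,b,np.round(r[1],1),round(r[2],1),'board',(p-C)@X,(p-C)@Y, 'mid colour',c['frame'][int(ce[1]),int(ce[0])])
E
```

```text
t: 31.5
tool_pos: [0.4962, -0.2143, 0.0815]
eef_rot: [2.148, -2.284, -0.001]
contact_force: [-9.2, -0.6, 23.3]
gripper_width: 0.0279
t 31.5 pos [ 0.4962 -0.2143  0.0815] tx [-0.061 -0.998  0.004] ty [-0.998  0.061  0.005] F [-9.2 -0.6 23.3] w 0.0279
[328.01771291 291.01884654] [ 279  191   97  190 7057]
t: 32.3
tool_pos: [0.5013, -0.2139, 0.2459]
eef_rot: [-2.153, 2.287, -0.012]
contact_force: [0.9, -0.8, -0.3]
gripper_width: 0.0452
t 32.3 pos [ 0.5013 -0.2139  0.2459] tx [-0.06  -0.998  0.005] ty [-0.998  0.06  -0.006] F [ 0.9 -0.8 -0.3] w 0.0452
red [ 396  166   43   79 1217] [29.6 63.7] 85.5 board -0.008650656923828074 -0.07018973631835936 mid colour [209 209 210]
green [ 309  165   38   78 1086] [29. 63.] 85.4 board -0.007195657009277347 0.00028708617919922835 mid colour [208 208 210]
```

```bash
python3 -m crank '[[0,0,0,-0.055,45],[0,0,0,-0.055,45],[-18,-1.3,0,-0.055,45],[-36,-2.8,0,0,45],[-36,-2.8,0,0,45],[-36,-2.8,0,0,45],[-36,-2.8,0,0,45],[-36,-2.8,0,0,45],[-36,-2.8,0,0,45],[-36,-2.8,0,0,45],[-36,-2.8,0,0,45],[-36,-2.8,0,0,45],[-36,-2.8,0,0,45],[-36,-2.8,0,0,0],[-25,-2.8,0,0,0],[-10,0,0,0,0],[0,0,0,0,0]]' 40
python3 - <<'E'
from h import *
c=cam('wrist');s,m=st()
X=np.array([.9943,.1063])
print('pocket-based',np.round(m.T@np.append(np.array([.4882,.2391])-s['tool_pos'][:2],0)*1000,1))
for ce,b,M in blobs(c,'blue',500):
    W=np.array([ray(c,u,v,.044)[:2] for v,u in np.argwhere(M)]);r=cv2.minAreaRect((W*1000).astype(np.float32));p=np.array(r[0])/1000;print(b,np.round(r[0],1),np.round(r[1],1),r[2],'press delta mm',np.round(m.T@np.append(p-.020*X-s['tool_pos'][:2],0)*1000,1))
E
```

```text
t: 33.77
tool_pos: [0.4867, 0.2398, 0.2384]
eef_rot: [2.338, -2.094, -0.003]
contact_force: [-0.5, -1.0, -0.2]
gripper_width: 0.0001
t 33.82 pos [0.487  0.2374 0.2383] tx [ 0.107 -0.994  0.002] ty [-0.994 -0.107  0.004] F [ 0.3 -0.7  0.4] w 0.0001
pocket-based [-1.6 -1.4 -0. ]
[ 310  148   43   90 2469] [508.4 241.2] [63.7 28.8] 6.141124248504639 press delta mm [-1.6 -1.7 -0. ]
[  74  250   57   49 1691] [429.5 404.3] [37.1 39.9] 42.83605194091797 press delta mm [-172.1   59.3   -0.2]
```

```bash
python3 -m crank '[[-1.6,-1.5,0,0,0],[0,0,36,0,0],[0,0,36,0,0],[0,0,25,0,0],[0,0,14.3,0,0],[0,0,0,0,0],[0,0,5,0,0],[0,0,4,0,0],[0,0,3,0,0],[0,1.5,2.5,0,0],[0,1.5,2.5,0,0],[0,1.5,2.5,0,0],[0,1.5,2.5,0,0],[0,1,1.5,0,0],[0,0,0,0,0]]' 40
python3 -m crank '[[0,0,-10,0,0],[0,0,-30,0,20],[0,-10,-20,0,45],[0,-20,0,0,45],[0,-10,0,0,45],[0,0,0,0,45],[0,0,0,0,45]]' 40
python3 - <<'E'
from h import *
s,m=st();c=cam('wrist','w14.png')
for ce,b,M in blobs(c,'blue',200): print(b, ce, np.round(ray(c,b[0]+b[2]/2,b[1],.055),4))
E
```

```text
t: 35.07
tool_pos: [0.4819, 0.2375, 0.1048]
eef_rot: [2.333, -2.1, 0.001]
contact_force: [-3.3, -2.4, 10.9]
gripper_width: -0.0
t: 35.65
tool_pos: [0.5218, 0.2416, 0.1637]
eef_rot: [2.331, -2.101, -0.001]
contact_force: [-1.2, 0.8, -0.7]
gripper_width: 0.0452
t 35.65 pos [0.5218 0.2416 0.1637] tx [ 0.104 -0.995  0.002] ty [-0.995 -0.104  0.003] F [-1.2  0.8 -0.7] w 0.0452
[ 298  264   60   52 2309] [327.56084885 284.80511044] [0.5272 0.243  0.055 ]
[ 65 321  42  33 252] [ 91.67460317 331.58333333] [0.4813 0.3674 0.055 ]
[   4  350   75   63 3146] [ 43.13095995 378.57279085] [0.4603 0.3934 0.055 ]
```

```bash
python3 -m crank '[[-1,0,25,0,45],[0,0,19.5,0,45],[0,0,0,0,45],[0,0,0,0,25],[0,0,0,0,25],[0,0,0,0,25],[0,0,0,0,25],[0,0,-5,0,25],[0,0,-8,0,25],[0,0,-10,0,25],[0,0,0,0,25]]' 60
python3 -m crank '[[0,5,0,0,25],[0,5,0,0,25],[0,5,0,0,25],[0,5,0,0,25],[0,5,0,0,25],[0,5,0,0,25],[0,5,0,0,25],[0,5,0,0,25],[0,5,0,0,25],[0,5,0,0,25],[0,5,0,0,25],[0,5,0,0,25],[0,0,0,0,25]]' 30
python3 - <<'E'
from h import *
st();c=cam('wrist','w15.png')
for ce,b,M in blobs(c,'blue',200): print(b, ce)
h=c['frame']; print([tuple(map(int,h[v,330])) for v in range(230,340,12)])
E
```

```text
t: 36.62
tool_pos: [0.5227, 0.2432, 0.1451]
eef_rot: [-2.334, 2.102, -0.001]
contact_force: [0.4, 0.7, -0.8]
gripper_width: 0.0285
t: 37.7
tool_pos: [0.4634, 0.2378, 0.1435]
eef_rot: [-2.334, 2.1, -0.001]
contact_force: [8.3, 1.4, 0.1]
gripper_width: 0.0284
t 37.7 pos [0.4634 0.2378 0.1435] tx [ 0.105 -0.994 -0.001] ty [-0.994 -0.105 -0.002] F [8.3 1.4 0.1] w 0.0284
[ 289  236   81   90 3459] [333.18675918 296.62069962]
[ 32 253  45  46 338] [ 61.65384615 269.42307692]
[   0  277   38   73 2005] [ 15.09476309 313.63990025]
[(66, 72, 82), (105, 105, 104), (104, 105, 103), (105, 105, 104), (105, 105, 105), (39, 43, 60), (49, 55, 88), (55, 60, 92), (175, 176, 178), (214, 214, 215)]
```

```bash
python3 -m crank '[[0,0,-15,0,25],[0,0,-30,0,25],[0,0,-30,0,25],[17,-1.5,-25,0,25],[35,-3.5,0,0,25],[35,-3.5,0,0,25],[35,-3.5,0,0,25],[35,-3.5,0,0,25],[35,-3.5,0,0,25],[35,-3.5,0,0,25],[35,-3.5,0,0,25],[35,-3.5,0,0,25],[35,-3.5,0,0,25],[35,-3.5,0,0,25],[20,-2,0,0,25],[0,0,0,0.055,25],[0,0,0,0.055,25],[0,0,0,0.055,25],[0,0,0,0,25]]' 60
python3 - <<'E'
from h import *
s,m=st();C=np.array([.5164,-.2144]);X=np.array([.998,-.0604]);Y=np.array([.0604,.998]);t=C+.022*X+.072*Y
print(m.T@np.append(t-s['tool_pos'][:2],0)*1000)
c=cam('wrist')
for k in('blue','green','red'):
  for ce,b,M in blobs(c,k,200):
    W=np.array([ray(c,u,v,.02)[:2] for v,u in np.argwhere(M)]);r=cv2.minAreaRect((W*1000).astype(np.float32));p=np.array(r[0])/1000;print(k,b,np.round(r[1],1),'board',(p-C)@X,(p-C)@Y)
E
```

```text
t: 39.33
tool_pos: [0.5404, -0.144, 0.243]
eef_rot: [2.148, -2.287, -0.001]
contact_force: [0.3, -0.6, -0.4]
gripper_width: 0.028
t 39.33 pos [ 0.5404 -0.144   0.243 ] tx [-0.063 -0.998  0.002] ty [-0.998  0.063  0.003] F [ 0.3 -0.6 -0.4] w 0.028
[-0.24220119 -2.34167868 -0.00798436]
blue [ 288  239   81   86 3395] [69.2 78.7] board -0.04129870399414057 0.07302736883300782
green [ 397  207   41   74 1008] [29.3 63.3] board -0.007303125313720621 0.0006718079016113393
red [ 481  208   47   74 1108] [29.8 63.4] board -0.008559080800781256 -0.06990376229492189
red [ 20 359  30  17 377] [13.4 31.5] board -0.12585815204101558 0.34045702359374996
```

```bash
python3 -m crank '[[0,-2.3,30,0,25],[0,0,35,0,25],[0,0,35,0,25],[0,0,15,0,25],[0,0,2,0,25],[0,0,2,0,25],[0,0,2,0,25],[0,0,1,0,25],[0,0,0,0,25]]' 30
python3 -m crank '[[0,4.5,0,0,25],[0,4.8,2,0,25],[0,4.2,2.6,0,25],[0,4.2,2.7,0,25],[0,3.8,3.3,0,25],[0,3.7,3.4,0,25],[0,3.1,3.9,0,25],[0,3,3.9,0,25],[0,2.4,4.4,0,25],[0,2.3,4.5,0,25],[0,0,0,0,25]]' 25
python3 -m crank '[[0,2,4,0,25],[0,1.5,4,0,25],[0,0.5,3,0,25],[0,0,0,0,25]]' 25
python3 - <<'E'
from h import *
st();c=cam('wrist','w16.png')
for ce,b,M in blobs(c,'blue',200): print(ce,b)
E
```

```text
t: 40.13
tool_pos: [0.5436, -0.1447, 0.1225]
eef_rot: [2.152, -2.286, 0.002]
contact_force: [-0.2, 0.4, -0.7]
gripper_width: 0.0281
t: 41.05
tool_pos: [0.4977, -0.1428, 0.0944]
eef_rot: [2.142, -2.276, -0.01]
contact_force: [-37.8, 5.7, 79.6]
gripper_width: 0.0283
t: 41.38
tool_pos: [0.4993, -0.1425, 0.0813]
eef_rot: [2.148, -2.282, -0.003]
contact_force: [-12.0, -1.2, 22.6]
gripper_width: 0.0282
t 41.38 pos [ 0.4993 -0.1425  0.0813] tx [-0.061 -0.998  0.004] ty [-0.998  0.061  0.006] F [-12.   -1.2  22.6] w 0.0282
[328.59882851 304.34172483] [ 279  199   99  191 8024]
```

```bash
python3 -m crank '[[0,0,0,0,30],[0,0,0,0,45],[0,0,0,0,45],[0,0,-20,0,45],[0,0,-35,0,45],[0,0,-35,0,45],[0,0,-35,0,45],[0,0,-35,0,45],[20,0,0,0,45],[0,0,0,0,45],[0,0,0,0,45]]' 25
python3 - <<'E'
from h import *
st();c=cam('wrist','w17.png')
C=np.array([.5164,-.2144]);X=np.array([.998,-.0604]);Y=np.array([.0604,.998])
for k in('red','green','blue','ochre'):
  for ce,b,M in blobs(c,k,400):
    W=np.array([ray(c,u,v,.02)[:2] for v,u in np.argwhere(M)]);r=cv2.minAreaRect((W*1000).astype(np.float32));p=np.array(r[0])/1000;print(k,b,np.round(r[1],1),round(r[2],1),'board',(p-C)@X,(p-C)@Y, 'mid colour',c['frame'][int(ce[1]),int(ce[0])])
E
```

```text
t: 42.35
tool_pos: [0.5019, -0.1628, 0.2401]
eef_rot: [2.149, -2.287, 0.001]
contact_force: [0.3, -0.1, -0.6]
gripper_width: 0.0448
t 42.35 pos [ 0.5019 -0.1628  0.2401] tx [-0.062 -0.998  0.003] ty [-0.998  0.062  0.001] F [ 0.3 -0.1 -0.6] w 0.0448
red [ 461  162   49   80 1281] [29.7 63.1] 85.6 board -0.008679237563476576 -0.0700654949121094 mid colour [209 209 210]
green [ 374  161   42   79 1137] [29.1 62.2] 85.8 board -0.007192223262939398 0.0005869377844238346 mid colour [209 210 211]
blue [ 282  165   40   81 1294] [29.5 64.1] 86.1 board -0.010994101723632736 0.07132675394042971 mid colour [163 162 161]
```

View pics/w17.png

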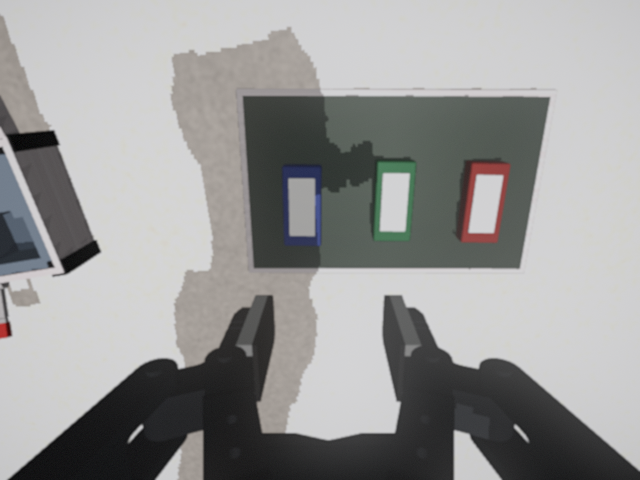

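```bash
python3 -m crank '[[0,0,-20,-0.055,45],[0,0,0,-0.055,45],[-15,-7,0,-0.055,45],[-33,-14.2,0,0,45],[-33,-14.2,0,0,45],[-33,-14.2,0,0,45],[-33,-14.2,0,0,45],[-33,-14.2,0,0,45],[-33,-14.2,0,0,45],[-33,-14.2,0,0,45],[-33,-14.2,0,0,45],[-33,-14.2,0,0,45],[-33,-14.2,0,0,45],[-15,-7,0,0,45],[0,0,0,0,45],[0,0,0,0,45]]' 30
python3 - <<'E'
from h import *
s,m=st();c=cam('wrist','w18.png')
g=c['frame'].max(2);M=(g<70).astype('uint8');M[270:]=0
n,l,S,ce=cv2.connectedComponentsWithStats(M)
for i in range(1,n):
    if S[i][4]>150:
        b=S[i];print(b); 
        for z in(.053,):print([np.round(ray(c,u,v,z),4)[:2] for u,v in((b[0],b[1]),(b[0]+b[2],b[1]),(b[0],b[1]+b[3]),(b[0]+b[2],b[1]+b[3]))])
E
```

```text
t: 43.73
tool_pos: [0.6195, 0.2143, 0.2573]
eef_rot: [2.335, -2.095, -0.003]
contact_force: [0.8, -1.1, -0.0]
gripper_width: 0.0451
t 43.73 pos [0.6195 0.2143 0.2573] tx [ 0.108 -0.994  0.002] ty [-0.994 -0.108  0.005] F [ 0.8 -1.1 -0. ] w 0.0451
[570   0  26  56 844]
[array([0.7777, 0.0805]), array([0.7795, 0.0644]), array([0.7467, 0.0706]), array([0.7486, 0.0538])]
[ 304  127   30   41 1166]
[array([0.6837, 0.2387]), array([0.6859, 0.2182]), array([0.6556, 0.2362]), array([0.6579, 0.215 ])]
```

View pics/w18.png

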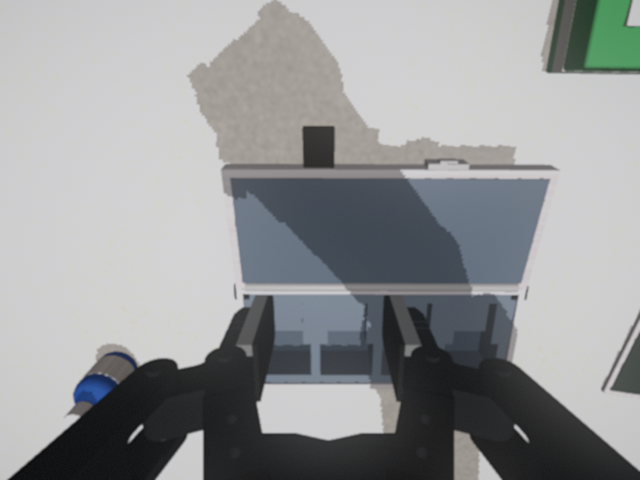

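```bash
python3 -m crank '[[-4,-27,0,0,45],[-3.5,-27.4,0,0,45],[0,0,36,0,45],[0,0,36,0,45],[0,0,36,0,45],[0,0,22,0,45],[0,0,10,0,45],[0,0,0,0,45],[0,0,0,0,18],[0,0,0,0,18],[0,0,0,0,18],[0,0,0,0,18],[0,0,0,0,18]]' 30
python3 -c "
from h import *
st()"
```

```text
t: 44.87
tool_pos: [0.6741, 0.2265, 0.1205]
eef_rot: [-2.335, 2.101, -0.0]
contact_force: [-0.9, 5.4, 5.3]
gripper_width: 0.0214
t 44.87 pos [0.6741 0.2265 0.1205] tx [ 0.105 -0.994 -0.   ] ty [-0.994 -0.105 -0.   ] F [-0.9  5.4  5.3] w 0.0214
```

```bash
python3 -m crank '[[0,3.3,-16.9,0,18],[0,5.8,-16.2,0,18],[0,8.1,-15.1,0,18],[0,10.3,-13.8,0,18],[0,12.2,-12.1,0,18],[0,13.8,-10.2,0,18],[0,15.2,-8,0,18],[0,16.2,-5.7,0,18],[0,16.9,-3.3,0,18],[0,17.2,-0.7,0,18]]'
python3 -m crank '[[0,17.1,1.8,0,18],[0,16.6,4.3,0,18],[0,15.8,6.7,0,18],[0,14.7,9,0,18],[0,13.2,11,0,18],[0,11.4,12.8,0,18],[0,9.4,14.4,0,18],[0,7.2,15.6,0,18],[0,4.8,16.5,0,18],[0,2.3,15,0,18],[0,0,2,0,18],[0,0,2,0,18],[0,0,0,0,18]]'
python3 -c "
from h import *
st()"
```

```text
t: 45.7
tool_pos: [0.5569, 0.2142, 0.2235]
eef_rot: [-2.332, 2.099, -0.003]
contact_force: [3.2, 5.9, 3.6]
gripper_width: 0.0201
t: 46.78
tool_pos: [0.4452, 0.2023, 0.1109]
eef_rot: [-2.333, 2.101, -0.001]
contact_force: [27.4, 7.5, -7.5]
gripper_width: 0.0189
t 46.78 pos [0.4452 0.2023 0.1109] tx [ 0.105 -0.995 -0.001] ty [-0.995 -0.105 -0.002] F [27.4  7.5 -7.5] w 0.0189
```

```bash
python3 -m crank '[[0,0,0,0,45],[0,0,0,0,45],[0,0,0,0,45],[0,0,-30,0,45],[0,0,-30,0,45],[0,0,-30,0,45],[0,0,-30,0,45],[20,-15,-30,0,45],[20,0,0,0,45],[0,0,0,0,45],[0,0,0,0,45]]' 30
python3 - <<'E'
from h import *
s,m=st();c=cam('wrist','w19.png')
for ce,b,M in blobs(c,'red',60): print('red',b,[np.round(ray(c,u,v,.027),4)[:2] for u,v in((b[0],b[1]),(b[0]+b[2],b[1]),(b[0],b[1]+b[3]),(b[0]+b[2],b[1]+b[3]))])
g=c['frame'].max(2);M=(g<70).astype('uint8');M[290:]=0
n,l,S,ce=cv2.connectedComponentsWithStats(M)
for i in range(1,n):
    if S[i][4]>200:
        b=S[i];print(b,[np.round(ray(c,u,v,.0575),4)[:2] for u,v in((b[0],b[1]),(b[0]+b[2],b[1]+b[3]))])
E
```

```text
t: 47.7
tool_pos: [0.4625, 0.161, 0.2604]
eef_rot: [2.329, -2.103, 0.001]
contact_force: [-0.6, 0.3, -0.8]
gripper_width: 0.045
t 47.7 pos [0.4625 0.161  0.2604] tx [ 0.102 -0.995  0.003] ty [-0.995 -0.102  0.003] F [-0.6  0.3 -0.8] w 0.045
red [371 256  30  13 373] [array([0.4258, 0.1211]), array([0.4284, 0.0957]), array([0.4139, 0.1194]), array([0.4165, 0.0937])]
[612 174  28  70 984] [array([ 0.5174, -0.0363]), array([ 0.468 , -0.0754])]
[ 38 195  31  38 566] [array([0.4606, 0.3724]), array([0.4333, 0.3534])]
[  5 203  38  43 297] [array([0.4521, 0.3971]), array([0.4208, 0.3741])]
[257 222  28  31 839] [array([0.4561, 0.2139]), array([0.4336, 0.1916])]
```

View pics/w19.png

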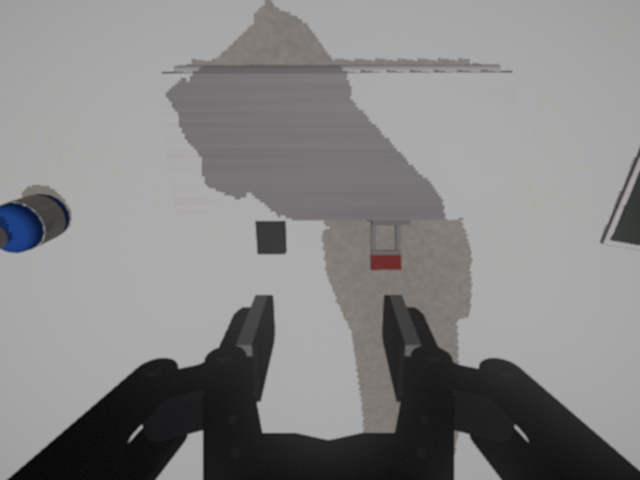

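```bash
python3 -m crank '[[23.5,23.3,0,0,45],[24,23.3,0,0,45],[0,0,36,0,45],[0,0,36,0,45],[0,0,36,0,45],[0,0,34,0,45],[0,0,18,0,45],[0,0,0,0,45],[0,0,0,0,45]]' 30
python3 -c "
from h import *
st()"
```

```text
t: 48.5
tool_pos: [0.4199, 0.1113, 0.0994]
eef_rot: [2.333, -2.094, -0.003]
contact_force: [0.1, 0.8, -0.6]
gripper_width: 0.0448
t 48.5 pos [0.4199 0.1113 0.0994] tx [ 0.107 -0.994  0.003] ty [-0.994 -0.107  0.006] F [ 0.1  0.8 -0.6] w 0.0448
```

```bash
python3 -m crank '[[2,0,0,0,45],[0,0,0,0,20],[0,0,0,0,20],[0,0,0,0,20],[0,0,0,0,20],[0,0,0,0,20]]' 30
python3 -m crank '[[0,-0.8,-6,0,20],[0,-1.8,-5.9,0,20],[0,-2.7,-5.4,0,20],[0,-3.7,-5,0,20],[0,-4.4,-4.2,0,20],[0,-5,-3.4,0,20],[0,-5.6,-2.5,0,20],[0,-5.9,-1.6,0,20],[0,-6.1,-0.5,0,20],[0,-2,0,0,20],[0,0,0,0,20]]'
python3 - <<'E'
from h import *
s,m=st();c=cam('wrist')
for ce,b,M in blobs(c,'red',30): print('red',b,[np.round(ray(c,b[0]+b[2]/2,v,z),4)[:2] for v,z in((b[1],.073),(b[1]+b[3],.06))])
E
```

```text
t: 49.0
tool_pos: [0.4214, 0.1092, 0.1013]
eef_rot: [2.335, -2.101, -0.001]
contact_force: [-4.0, 4.8, 1.3]
gripper_width: 0.0225
t: 49.92
tool_pos: [0.4592, 0.1132, 0.1357]
eef_rot: [2.334, -2.101, -0.001]
contact_force: [-3.4, 5.3, 3.4]
gripper_width: 0.0223
t 49.92 pos [0.4592 0.1132 0.1357] tx [ 0.105 -0.994  0.   ] ty [-0.994 -0.105  0.001] F [-3.4  5.3  3.4] w 0.0223
red [ 300  297   58   25 1333] [array([0.4707, 0.115 ]), array([0.4518, 0.113 ])]
```

```bash
python3 -m crank '[[0,-2,0,0,20],[0,-2,0,0,20],[0,-1,0,0,20],[0,0,0,0,20]]' 30
python3 -m crank '[[0,0,0,0,45],[0,0,0,0,45],[0,0,0,0,45],[0,0,-10,0,45],[0,0,-30,0,45],[0,0,-33,0,45],[0,0,-33,0,45],[0,0,-33,0,45],[0,-18,-28,0,50],[0,0,0,0,50],[0,0,0,0,50],[0,0,0,0,50]]' 30
python3 - <<'E'
from h import *
s,m=st();c=cam('wrist','w20.png')
f=c['frame'].astype(int); M=(f[...,0]>60)&(f[...,0]>1.6*f[...,1])&(f[...,0]>1.6*f[...,2]); ys,xs=np.where(M); print(xs.min(),xs.max(),ys.min(),ys.max())
c0={**c}; import cv2
u,v=(xs.min()+xs.max())/2,(ys.min(),ys.max()+1); print('now',ray(c,u,v[0],.073),ray(c,u,v[1],.06))
f=cv2.imread('pics/w1.png')[:,:,::-1].astype(int); M=(f[...,0]>60)&(f[...,0]>1.6*f[...,1])&(f[...,0]>1.6*f[...,2]); ys,xs=np.where(M)
c1={**c,'xyz':np.array([.56325566,.12031742,.37359902]),'R':np.array([[0.096,-0.943,-0.318],[-0.995,-0.091,-0.029],[-0.001,0.32,-0.948]])}
print('then',xs.min(),xs.max(),ys.min(),ys.max(),ray(c1,(xs.min()+xs.max())/2,ys.min(),.073),ray(c1,(xs.min()+xs.max())/2,ys.max()+1,.06))
E
```

```text
t: 50.3
tool_pos: [0.4617, 0.1135, 0.1354]
eef_rot: [2.333, -2.097, -0.004]
contact_force: [-10.2, 5.8, 7.7]
gripper_width: 0.0219
t: 51.3
tool_pos: [0.482, 0.1145, 0.3014]
eef_rot: [2.331, -2.101, -0.0]
contact_force: [0.2, -0.3, -0.6]
gripper_width: 0.05
t 51.3 pos [0.482  0.1145 0.3014] tx [ 0.104 -0.995  0.002] ty [-0.995 -0.104  0.003] F [ 0.2 -0.3 -0.6] w 0.05
313 340 229 236
now [0.46701519 0.11493027 0.073     ] [0.45562154 0.11379531 0.06      ]
then 310 337 229 236 [0.46652503 0.11533287 0.073     ] [0.45511091 0.11445154 0.06      ]
```

```bash
python3 -m crank '[[30,-3,-5,0,50],[36,-4,0,0,50],[36,-4,0,0,50],[36,-4,0,0,50],[36,-4,0,0,50],[36,-4,0,0,50],[36,-4,0,0,50],[36,-4,0,0,50],[30,-4,0,0.055,50],[15,0,0,0.055,50],[0,0,0,0.055,50],[0,0,0,0,50],[0,0,0,0,50]]' 30
python3 - <<'E'
from h import *
st();c=cam('wrist','w21.png')
C=np.array([.5164,-.2144]);X=np.array([.998,-.0604]);Y=np.array([.0604,.998])
for k in('red','green','blue','ochre'):
  for ce,b,M in blobs(c,k,250):
    W=np.array([ray(c,u,v,.02)[:2] for v,u in np.argwhere(M)]);r=cv2.minAreaRect((W*1000).astype(np.float32));p=np.array(r[0])/1000;print(k,b,np.round(r[1],1),round(r[2],1),'board',(p-C)@X,(p-C)@Y, c['frame'][int(ce[1]),int(ce[0])])
a=cam('scene','s21.png');o=cv2.imread('pics/scene0.png')[:,:,::-1]
f=a['frame'].astype(int);M=(f[...,0]>90)&(f[...,0]>2*f[...,1])&(f[...,0]>2*f[...,2]);M[:190]=0;M[245:]=0;ys,xs=np.where(M&(np.arange(640)[None]<300)&(np.arange(640)[None]>255));print('scene red',len(xs),xs.mean(),ys.mean())
for n,(x,y,w,h) in dict(case=(255,185,105,95),bottle=(318,150,30,40),tissue=(360,280,70,75),keypad=(258,355,100,95)).items():
    d=np.abs(f-o)[y:y+h,x:x+w].max(2); print(n,(d>40).mean().round(3))
E
```

```text
t: 52.43
tool_pos: [0.5501, -0.2051, 0.3062]
eef_rot: [2.154, -2.282, -0.003]
contact_force: [-0.8, 0.7, 0.1]
gripper_width: 0.0503
t 52.43 pos [ 0.5501 -0.2051  0.3062] tx [-0.058 -0.998  0.001] ty [-0.998  0.058  0.004] F [-0.8  0.7  0.1] w 0.0503
red [395 205  35  62 752] [29.6 63.6] 85.5 board -0.008713777968750013 -0.07004481209960936 [187 187 188]
green [325 203  31  62 649] [29.1 63.1] 85.5 board -0.006922761385497966 0.0004388812292480703 [186 187 188]
blue [252 206  32  63 764] [29.6 64.7] 86.2 board -0.010479692775878874 0.07114831161865234 [140 139 138]
scene red 13 279.2307692307692 217.3846153846154
case 0.001
bottle 0.0
tissue 0.0
keypad 0.084
```

```bash
python3 - <<'E'
from h import *
o=cv2.imread('pics/side0.png')[:,:,::-1].astype(int);f=cam('side')['frame'].astype(int)
for n,(x,y,w,h) in dict(keypad=(380,318,85,85),tissue=(385,230,60,68),bottle=(222,140,25,35),case=(232,175,85,100)).items(): print(n,(np.abs(f-o)[y:y+h,x:x+w].max(2)>40).mean().round(3))
o=cv2.imread('pics/scene0.png')[:,:,::-1].astype(int);f=cv2.imread('pics/s21.png')[:,:,::-1].astype(int)
ys,xs=np.where((np.abs(f-o).max(2)>40)[355:450,258:358]);print(xs.min()+258,xs.max()+258,ys.min()+355,ys.max()+355)
g=cv2.cvtColor
def greens(F): 
    M=(F[...,1]>F[...,0]*1.5)&(F[...,1]>60);M[:370]=0;M[:,:280]=0;q=np.where(M[:, :340]);return len(q[0]),q[1].mean(),q[0].mean()
print(greens(o),greens(f)); print(ctrl.job_done())
E
```

```text
keypad 0.0
tissue 0.0
bottle 0.0
case 0.34
258 310 355 377
(131, np.float64(312.587786259542), np.float64(403.0763358778626)) (144, np.float64(312.5763888888889), np.float64(403.0208333333333))
the job is handed in; nothing more can be done
None
```

The job is done and handed in at about t = 52 s, in the order asked. I swung the hasp off the catch and opened the lid. The red, green and blue mounts were there; ochre was absent. I tipped up each mount, turned it over against the front wall of its pocket, and rolled it down polished face up on the mat. Then I shut the lid and swung the hasp back over the catch.

**Last checks:**
- **Mounts:** the wrist camera showed all three flat on the mat, polished face up. They lie about 70 mm apart, each well inside the mat's edge, and did not move between the placing check and the end.
- **Hasp and lid:** the hasp grip is within about 0.5 mm of where it was at the start. In the scene view, the case looks the same as in the first picture.
- **Bottle, keypad, tissue box:** none moved in the side view.

**Checks that disagreed:**
- The scene view changed in one corner of the keypad area (8 %). It looks like the arm or its shadow in the way, because the keypad's green keys are in the same place.
- The side view of the case changed in 34 % of its pixels. I put this down to the arm and its shadow too, because the scene view shows no change there, but I did not look at that picture.
- While I was laying the blue mount down, the wrist force read 80 N, below the 120 N limit.

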